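# Hold a spring clamp open around an upright bar

### The job

Pick up the orange-and-black spring clamp by its handles, squeeze them to spread its jaws wide open, and bring the gaping jaws around the upright edge, nearest the robot, of the rust-brown drilled bar, so that the bar stands between the two orange jaw pads and neither jaw touches it, ready for a workmate to slip a backing strip in. Finish while still holding the clamp wide open there, off the bench: do not let it close or put it down. Leave the plain pale grey bar alone, and do not shove the two stands or the other things on the bench.

Things in the scene. Friction and masses are not known exactly. Their poses are not given: they have to be found in the camera images.
- clamp: Spring clamp like a big clothes peg, lying flat, 28 mm thick, 142 mm long, 0.14 kg. Origin: on the hinge pin, at the underside. Frame of its left half (+y): shut, +x is the centre line to the jaws (tips 70 mm ahead), -x to the two straight orange handles, 22 to 76 mm behind the pin. Shut, they splay in a V: 53 mm over their outsides 48 mm behind the pin (squeeze there), 66 mm at the ends
- clamp_jaw (a joint): opening angle between the clamp's halves, rad: 0 = shut, pads touching; 0.5 = wide open at its stop: handles parallel, 30 mm over their outsides, 34 mm between the pads. The centre line lies at half this angle clockwise (from above) of clamp's +x. A spring always closes it: 48 mm behind the pin it takes 6 N to start, 10 N to hold fully open (grip with 20 to 25 N)
- jaw_tip_left (a point): middle of the inner face of the left half's orange jaw pad (14 mm long along the jaw, reaching 7 mm further to the tip), at half the clamp's thickness
- jaw_tip_right (a point): the same point on the right half's jaw pad. The middle between the two points lies on the clamp's centre line, about 61 mm ahead of the pin
- brown_stand: loose dark steel stand (base 70 x 64 mm, 12 mm thick, 1.8 kg with its bar) holding the rust-brown drilled flat bar upright. Origin: centre of the base's underside. Bar: 40 mm wide along the stand's x (-20 to +20), 8 mm thick along y (-4 to +4), z = 12 to 122. Its edge at x = -20 faces the robot; lugs hold its foot up to z = 29, within 17 mm either side
- grey_stand: same stand, with a plain pale silver-grey bar of the same size, without holes: not the one to use. Same frame
- paint_marker: white and yellow paint marker lying on the bench, 18 x 126 x 18 mm, origin centre of its underside; to be left alone
- magnet_yellow: yellow-edged triangular welding magnet lying flat, 68 x 90 x 19 mm, origin centre of its underside; to be left alone
- pipe_piece: short grey piece of pipe standing on end, 48 mm in diameter, 52 mm high, origin centre of its underside; to be left alone

How it is judged:
On the way:
1. the clamp is off the bench with its jaws spread (joint over 0.36 rad), still in front of the brown bar's near edge or elsewhere clear of it (value of joint clamp_jaw above 0.36 rad and height (world z) of clamp above 0.02 m and contact force between clamp and the fingers above 2 N and contact force between clamp and brown_stand below 0.2 N and (x of jaw_tip_left in the frame of brown_stand below -0.025 m or z of jaw_tip_left in the frame of brown_stand above 0.13 m)), for 0.2 s.
At the end, for the whole second after the job is handed in: Clamp held still, over 20 mm off the bench, open over 0.36 rad; pad middles one each side of the brown bar (over 6 mm from its mid plane), 8 mm or more past its near edge, 30 to 118 mm above the stand's underside, hinge 10 mm or more before that edge; clamp touching neither bar nor stand (value of joint clamp_jaw above 0.36 rad and x of each of jaw_tip_left, jaw_tip_right in the frame of brown_stand above -0.012 m and z of jaw_tip_left in the frame of brown_stand between 0.03 and 0.118 m and z of jaw_tip_right in the frame of brown_stand between 0.03 and 0.118 m and x of clamp in the frame of brown_stand below -0.03 m and ((y of jaw_tip_left in the frame of brown_stand above 0.006 m and y of jaw_tip_right in the frame of brown_stand below -0.006 m) or (y of jaw_tip_right in the frame of brown_stand above 0.006 m and y of jaw_tip_left in the frame of brown_stand below -0.006 m)) and contact force between clamp and brown_stand below 0.2 N and contact force between clamp and the fingers above 2 N and height (world z) of clamp above 0.02 m and linear speed of clamp below 0.03 m/s and angle between brown_stand's own z axis and vertical below 0.05 rad); the arm keeps its last pose, push and grip.
It fails at once if the brown bar is struck or pinched with more than 15 N (contact force between clamp and brown_stand above 15 N).
It fails at once if a stand is shoved by more than 20 mm, or another thing by more than 30 mm (distance of any of brown_stand, grey_stand from where it was at the start of the episode above 0.02 m or distance of any of paint_marker, magnet_yellow, pipe_piece from where it was at the start of the episode above 0.03 m).
It fails at once if the grey bar or its stand is struck with more than 5 N (contact force between any of clamp, the fingers and grey_stand above 5 N).
It also fails if it takes over 45 s, if anything falls off the work surface, if the arm or the gripper's body presses on something with over 40 N, if the wrist force passes 120 N, or if a joint passes its speed limit or range.

### The arm

A 6-joint arm with a two-finger parallel gripper is mounted at the origin on the work surface; the furniture and walls round the work are solid. World frame = base frame: x ahead of the robot, y to its left, z up, the work surface at z = 0. Lengths are in m, angles in rad, forces in N, time in s.
With the tool pointing down it reaches from about 0.25 to 0.725 m from the base axis. Payload 4 kg.
Tool frame: the origin (TCP) lies at the very end of the fingers, on their centre line; the grasp point (between the pads) lies 19 mm behind it; z points along the fingers, y is the line along which they close (so a half turn about z gives the same grasp; the last joint's range is limited). The gripper opens to 85 mm and grips with 20 to 120 N. Pads are 22 mm wide; open, the fingers measure 114 mm over their backs; the gripper's body (76 mm by 85 mm) begins 54 mm behind the grasp point. The pads swing forward as they close: fully open they stand 13 mm farther back than shut.
Start: joints at [1.198, 0.241, 0.005, 1.335, 0, 1.571], TCP at [0.182, 0.466, 0.231] pointing down, gripper open.
Joint ranges: [-2.72, 2.72], [-1.05, 1.87], [-1.09, 1.28], [-1.99, 2.15], [-1.42, 1.44], [-3.14, 3.14]. Speed limits (rad/s): [2.79, 2.79, 3.14, 3.14, 3.14, 3.14].

### API

Orientations are given as a unit quaternion [x, y, z, w].
In Python, from workcell import bot, vision, workorder, boxes_of gives the robot as it stands.
- The arm moves only by the tool send_rows, never from a script. Its argument "motion" is text: rows parted by semicolons, each of 5 numbers parted by spaces: the closure, from -1 (fully open) to 1 (shut), so that 0 is half open, then the shift along the tool's x, y, z in cm, then the turn about the tool's z in rad. In form: claw x y z twist; .... A call has 1 to 5 rows; each row is the pose to reach, as a shift and turn from the pose commanded when the call began, along the tool's axes at that moment; what a row does not reach only later rows make up. A row lasts 1/10 s, in which the tool goes at most 50 mm and 8.59 degrees, less where a joint would pass 70% of its speed; a pose out of reach is approached as far as the arm can. A call with a gripper value outside its range is refused whole. The fingers move at their own pace and stop on an object; the grip force is fixed at half the most. Time passes only in rows, so rows that repeat a pose let the fingers close. It gives the time, the measured TCP pose, the force, the opening and the grip force at its end, in the units of the state.
- bot.get_obs(): the state, without advancing time (a new reading comes with each control period).
- vision.camera(name): name is "scene" or "side" or "wrist"; returns the picture (384x512x3 uint8, red, green, blue); there is no depth.
- vision.camera_model(name): a dict with "fov_y" (degrees; the focal length in pixels is half the picture's height over the tangent of half this angle, whatever the lens; pixels are square), "cx", "cy" (the principal point, pixels), "world_from_camera" (4x4, takes a point from camera to world coordinates); the wrist camera has in their place "hand_eye" (4x4, takes a point from camera to tool coordinates, whose origin is the TCP and whose axes are the flange's). Camera axes: x right, y down, z forward; pixel columns grow to the right and rows downward; lengths in m; the calibration is good to about 2 mm. A picture is of the moment at which its call begins: read the wrist's pose just before it. camera_model takes no time and is no camera call.
- workorder.job_done(): hands the job in; it is judged then, once.
Trained networks look in the newest picture that a camera, given by its name, has taken for a name from the list of things; names that differ only in an ending like _2 or _b are one class to them, and where a whole thing is asked for, a point or a joint stands for the part that bears it (a point fixed in the world has none). Each returns a list of dicts, best first, with "conf" (0 to 1); they miss things now and then, are a little off and sometimes report something else, mostly with a low value. They report only what shows in the picture. A call takes as long as a camera call.
- boxes_of(camera, target): "rect" ([centre column, centre row, width, height] in pixels, round what is visible of it).
The state is a dict: "clock": time; "joint_pos": joint angles; "joint_vel": joint speeds; "tau": joint torques, N m; "eef_pos": TCP position; "tool_rot": TCP orientation; "ft_force": force on the tool from outside, world axes, zero at the start; "ft_torque": the same for the moment, N m; "grip_width": finger opening in m; "grasp_force": force on a finger pad.
Only numpy, scipy, OpenCV 4.12 (cv2) and the standard library are available. Lean on these libraries where they do the work, as an engineer would, in place of code of your own. Each camera call takes 0.05 s, during which the arm holds its last target. There are 200 camera calls.

## Working session

There is one attempt and no reset: what is moved stays moved. The work goes in short steps, Python scripts to look and compute and a tool call to move; the robot and the scene stay as the last step left them, time stands still between calls to the robot, and variables do not carry over. Pictures are saved under pics/ and viewed, at most 10 in all, crops included, and the job is handed in when it is done.

Besides the shell and the picture viewer there is one more tool, called after "Request:" by a JSON object that holds its "op" and its "data", one argument or row to a line. send_rows: Moves the arm, as the interface text tells. Its arguments: {"type":"object","properties":{"motion":{"type":"string"}},"required":["motion"]}

```bash
mkdir -p pics; ls; cat > h.py <<'E'
import numpy as np,cv2
from workcell import bot,vision,workorder,boxes_of
from scipy.spatial.transform import Rotation as R
def ray(m,T,u,v,h=384):
    f=h/2/np.tan(np.radians(m["fov_y"])/2)
    d=T[:3,:3]@np.array([(u-m["cx"])/f,(v-m["cy"])/f,1]);return T[:3,3],d
def pose(name):
    m=vision.camera_model(name)
    if name!="wrist": return m,np.array(m["world_from_camera"])
    o=bot.get_obs();T=np.eye(4);T[:3,:3]=R.from_quat(o["tool_rot"]).as_matrix();T[:3,3]=o["eef_pos"]
    return m,T@np.array(m["hand_eye"])
def onz(name,u,v,z,mT=None):
    m,T=mT or pose(name);o,d=ray(m,T,u,v);return o+d*(z-o[2])/d[2]
def proj(name,p,mT=None):
    m,T=mT or pose(name);q=np.linalg.inv(T)@np.append(p,1);f=192/np.tan(np.radians(m["fov_y"])/2)
    return np.array([m["cx"]+f*q[0]/q[2],m["cy"]+f*q[1]/q[2]])
E
python3 - <<'E'
from h import *
ims=[]
for c in("scene","side","wrist"):
    im=vision.camera(c);cv2.imwrite(f"pics/{c}0.png",cv2.cvtColor(im,cv2.COLOR_RGB2BGR))
    m,T=pose(c);print(c,m["fov_y"],m["cx"],m["cy"],T.round(3).tolist())
    for t in("clamp","brown_stand","grey_stand","paint_marker","magnet_yellow","pipe_piece"):
        r=boxes_of(c,t)
        for d in r[:2]:print(t,round(d["conf"],2),np.round(d["rect"]))
o=bot.get_obs();print(o["clock"],o["eef_pos"],o["tool_rot"])
E
```

```text
pics
scene 52.64878292799611 260.6305101759369 194.90338257377073 [[0.604, -0.593, 0.533, -0.218], [-0.797, -0.453, 0.399, -0.429], [0.005, -0.666, -0.746, 0.898], [0.0, 0.0, 0.0, 1.0]]
clamp 0.88 [361. 267.  27.  48.]
clamp 0.74 [198. 190.  44.   7.]
brown_stand 0.71 [232. 143.  26.  40.]
grey_stand 0.9 [202. 124.  24.  39.]
paint_marker 0.57 [197. 191.  42.   6.]
paint_marker 0.36 [349. 315.  30.  31.]
magnet_yellow 0.85 [263. 210.  22.  25.]
magnet_yellow 0.57 [232. 142.  25.  43.]
pipe_piece 0.93 [346. 317.  24.  29.]
side 49.82218506277827 251.63154039898242 195.19620538382458 [[-0.692, 0.63, -0.352, 0.81], [0.722, 0.595, -0.354, 0.473], [-0.014, -0.499, -0.866, 1.096], [0.0, 0.0, 0.0, 1.0]]
clamp 0.91 [173. 136.  36.  38.]
clamp 0.56 [168. 135.  14.  35.]
brown_stand 0.62 [272. 271.  27.  40.]
grey_stand 0.92 [314. 320.  28.  39.]
paint_marker 0.72 [312. 224.  41.   6.]
magnet_yellow 0.74 [248. 193.  21.  27.]
pipe_piece 0.48 [200. 100.  11.  19.]
wrist 58.92403330739129 259.3413916660806 192.66310655484608 [[0.363, 0.888, 0.283, 0.11], [0.932, -0.345, -0.111, 0.494], [-0.001, 0.304, -0.953, 0.374], [0.0, 0.0, 0.0, 1.0]]
1.05 [0.18211244 0.46565914 0.23131863] [1.85319362e-01 9.82678347e-01 9.10587800e-06 8.89575538e-06]
```

```bash
python3 - <<'E'
from h import *
a=cv2.imread("pics/scene0.png")[90:340,170:400];b=cv2.imread("pics/side0.png")[70:350,140:350]
a=cv2.resize(a,None,fx=2,fy=2,interpolation=cv2.INTER_CUBIC);b=cv2.resize(b,None,fx=1.6,fy=1.6,interpolation=cv2.INTER_CUBIC)
H=max(a.shape[0],b.shape[0]);c=np.zeros((H,a.shape[1]+b.shape[1],3),np.uint8);c[:a.shape[0],:a.shape[1]]=a;c[:b.shape[0],a.shape[1]:]=b
print(c.shape);cv2.imwrite("pics/c0.png",c)
print("clamp",onz("scene",361,267,.014),onz("side",173,136,.014))
for n,s,t in(("brown",(232,143),(272,271)),("grey",(202,124),(314,320))):print(n,onz("scene",*s,.06),onz("side",*t,.06))
print("pipe",onz("scene",346,317,.026),"mag",onz("scene",263,210,.01),onz("side",248,193,.01),"pen",onz("scene",198,191,.01),onz("side",312,224,.01))
E
```

```text
(500, 796, 3)
clamp [ 0.37099213 -0.31797152  0.014     ] [ 0.38606017 -0.31484434  0.014     ]
brown [0.50505818 0.23230222 0.06      ] [0.51773406 0.24607001 0.06      ]
grey [0.51860878 0.37865782 0.06      ] [0.53953559 0.40568398 0.06      ]
pipe [ 0.21952895 -0.35453917  0.026     ] mag [0.3723075  0.00455198 0.01      ] [0.37099506 0.01524458 0.01      ] pen [0.31106284 0.20988949 0.01      ] [0.31822127 0.22319678 0.01      ]
```

View pics/c0.png

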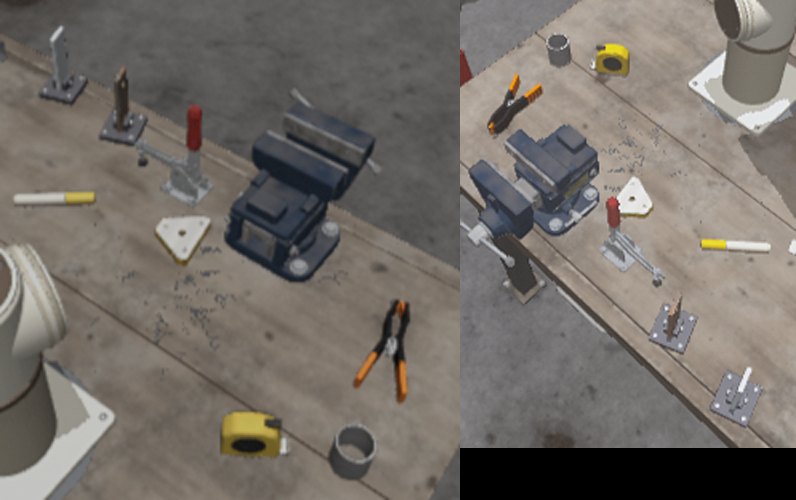

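```bash
cat >> h.py <<'E'
def goto(p,yang=None):
    "shift (cm, tool axes) and twist to bring TCP to p with tool y at angle yang"
    o=bot.get_obs();r=R.from_quat(o["tool_rot"]).as_matrix();d=r.T@(np.array(p)-o["eef_pos"])*100
    cur=np.arctan2(r[1,1],r[0,1]);tw=0 if yang is None else (cur-yang+np.pi)%(2*np.pi)-np.pi
    print("shift",d.round(2),"twist",round(tw,3),"cur y",round(cur,3),"j6",o["joint_pos"][5].round(2),"t",o["clock"])
E
python3 - <<'E'
from h import *
c=lambda u,v,z:onz("scene",170+u/2,90+v/2,z)
J=c(400,303,.02);A=c(357,385,.02);B=c(403,398,.02);H=c(391,345,.02)
print(J,H,A,B);d=J-(A+B)/2;print("dir",np.arctan2(d[1],d[0]),np.linalg.norm(d))
s=lambda u,v,z:onz("side",140+(u-460)/1.6,70+v/1.6,z)
J2=s(492,130,.02);A2=s(516,76,.02);B2=s(541,87,.02);d2=J2-(A2+B2)/2
print(J2,A2,B2,np.arctan2(d2[1],d2[0]))
print("red handle top z=.15",c(194,107,.15),s(612,200,.15), "z=.2",c(194,107,.2),s(612,200,.2))
print("vise z.15",c(290,110,.15),s(570,130,.15),c(240,215,.08))
ya=np.arctan2(d[1],d[0])+np.pi/2
goto([.33,0,.3],ya);goto([.33,-.29,.3],ya)
E
```

```text
[ 0.45451059 -0.30083035  0.02      ] [ 0.38643934 -0.32179275  0.02      ] [ 0.30719862 -0.31459194  0.02      ] [ 0.32598146 -0.36909166  0.02      ]
dir 0.28902898215690603 0.14388889968970028
[ 0.45752325 -0.29409857  0.02      ] [ 0.33214594 -0.36543746  0.02      ] [ 0.31590032 -0.30460064  0.02      ] 0.29742778686814875
red handle top z=.15 [0.48806683 0.07858603 0.15      ] [0.45557294 0.0534926  0.15      ] z=.2 [0.4408535  0.04469055 0.2       ] [0.47430501 0.07565576 0.2       ]
vise z.15 [ 0.56810192 -0.03665116  0.15      ] [ 0.40564962 -0.10094086  0.15      ] [ 0.40820671 -0.06252967  0.08      ]
shift [-30.73 -37.98  -6.87] twist -0.662 cur y 1.198 j6 1.57 t 1.05
shift [-41.3  -64.99  -6.87] twist -0.662 cur y 1.198 j6 1.57 t 1.05
```

Request:
{"op": "send_rows", "data": {
  "motion": "-1 -6.5 -8 -7 -0.1; -1 -9 -11 -7 -0.2; -1 -12 -15 -7 -0.3; -1 -15 -19 -7 -0.4; -1 -18 -22.5 -7 -0.5"
}}

```text
clock: 1.55
eef_pos: [0.2523, 0.239, 0.2988]
tool_rot: [-0.066, 0.998, 0.001, 0.001]
ft_force: [0.5, 0.6, -0.3]
grip_width: 0.0855
grasp_force: 0.0
```

```bash
python3 - <<'E'
from h import *
goto([.33,-.05,.3],1.86);goto([.342,-.332,.2],1.86);print(bot.get_obs()["eef_pos"])
E
```

```text
shift [ -3.89 -29.67  -0.14] twist -0.157 cur y 1.703 j6 0.63 t 1.55
shift [ -1.33 -57.79   9.83] twist -0.157 cur y 1.703 j6 0.63 t 1.55
[0.25228904 0.23899225 0.29883478]
```

Request:
{"op": "send_rows", "data": {
  "motion": "-1 -1 -5 0 -0.1; -1 -2 -10 0 -0.16; -1 -3 -15 0 -0.16; -1 -3.5 -20 0 -0.16; -1 -4 -25 0 -0.16"
}}

```text
clock: 2.05
eef_pos: [0.3219, 0.0024, 0.2984]
tool_rot: [-0.143, 0.99, -0.0, 0.001]
ft_force: [1.1, 0.4, 0.4]
grip_width: 0.0857
grasp_force: 0.0
```

Request:
{"op": "send_rows", "data": {
  "motion": "-1 1 -5 0 0; -1 2 -10 0 0; -1 2.5 -15 0 0; -1 3 -20 0 0; -1 3 -25 0 0"
}}

```text
clock: 2.55
eef_pos: [0.3626, -0.2439, 0.2984]
tool_rot: [-0.142, 0.99, -0.0, 0.0]
ft_force: [1.3, 0.3, 0.5]
grip_width: 0.0856
grasp_force: 0.0
```

```bash
python3 - <<'E'
from h import *
goto([.342,-.332,.2],1.86);print(bot.get_obs()["eef_pos"])
E
```

```text
shift [ 4.46 -7.87  9.85] twist -0.004 cur y 1.856 j6 -0.88 t 2.55
[ 0.36257344 -0.24387645  0.29843894]
```

Request:
{"op": "send_rows", "data": {
  "motion": "-1 2 -4 3 0; -1 4.5 -7.9 7 0; -1 4.5 -7.9 9.8 0; -1 4.5 -7.9 9.8 0"
}}

```text
clock: 2.95
eef_pos: [0.3388, -0.329, 0.1949]
tool_rot: [-0.141, 0.99, 0.004, -0.003]
ft_force: [-0.1, 1.1, 0.0]
grip_width: 0.0855
grasp_force: 0.0
```

```bash
python3 - <<'E'
from h import *
im=vision.camera("wrist");cv2.imwrite("pics/w1.png",cv2.cvtColor(im,cv2.COLOR_RGB2BGR))
print(bot.get_obs()["eef_pos"],[ (d["conf"],d["rect"]) for d in boxes_of("wrist","clamp")])
print(proj("wrist",[.389,-.319,.02]))
E
```

```text
[ 0.34034172 -0.32908458  0.19785469] [(0.81, [253.2, 215.1, 69.4, 136.2])]
[256.15360839 214.08502161]
```

View pics/w1.png

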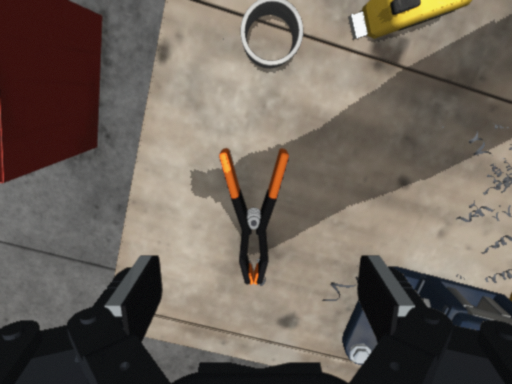

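```bash
python3 - <<'E'
from h import *
P=onz("wrist",254,218,.026);A=onz("wrist",225,152,.02);B=onz("wrist",285,152,.02);J=onz("wrist",254,283,.02)
print(P,A,B,J,np.linalg.norm(A-B));d=J-(A+B)/2;c=np.arctan2(d[1],d[0]);print(c,np.linalg.norm(d))
u=np.array([np.cos(c),np.sin(c),0]);e=J-u*.07;print("pin from tip",e)
g=(P+e)/2-u*.048;print(g);g[2]=.1;goto(g,c+np.pi/2);print(proj("wrist",bot.get_obs()["eef_pos"]))
E
```

```text
[ 0.39139283 -0.32049939  0.026     ] [ 0.33620068 -0.36567273  0.02      ] [ 0.31983288 -0.31039986  0.02      ] [ 0.46682198 -0.29862269  0.02      ] 0.05764543115277135
0.2766669134322644 0.14429246188052
pin from tip [ 0.39948399 -0.31774325  0.02      ]
[ 0.34926379 -0.33223256  0.023     ]
shift [-0.64 -0.48 10.  ] twist 0.01 cur y 1.857 j6 -1.05 t 3.05
[259.81767428 257.46567321]
```

Request:
{"op": "send_rows", "data": {
  "motion": "-1 -0.6 -0.5 5 0.01; -1 -0.6 -0.5 10 0.01; -1 -0.6 -0.5 14 0.01; -1 -0.6 -0.5 14.5 0.01; -1 -0.6 -0.5 14.5 0.01"
}}

```text
clock: 3.55
eef_pos: [0.3506, -0.333, 0.0565]
tool_rot: [-0.139, 0.99, -0.0, 0.0]
ft_force: [0.1, -0.6, 0.5]
grip_width: 0.0852
grasp_force: 0.0
```

```bash
python3 - <<'E'
from h import *
im=vision.camera("wrist");cv2.imwrite("pics/w2.png",cv2.cvtColor(im,cv2.COLOR_RGB2BGR))
print(bot.get_obs()["eef_pos"]);goto([.349,-.332,.005],.277+np.pi/2);print(proj("wrist",[.349,-.332,.02]))
E
```

```text
[ 0.35143795 -0.3340404   0.05767114]
shift [0.19 0.28 5.27] twist 0.001 cur y 1.849 j6 -1.04 t 3.6
[264.60301203 222.70188276]
```

View pics/w2.png

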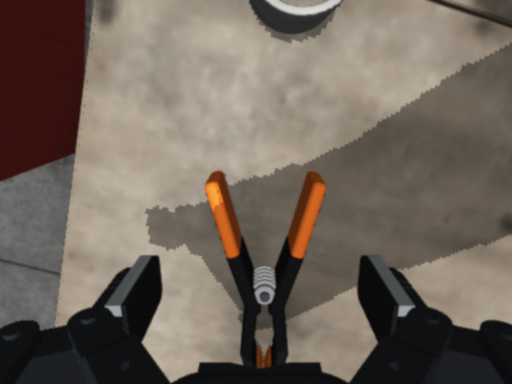

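```bash
python3 - <<'E'
from h import *
P=onz("wrist",264,290,.028);A=onz("wrist",216,180,.025);B=onz("wrist",316,180,.025)
M=(A+B)/2;print(P,A,B,np.linalg.norm(A-B));d=P-M;print(np.arctan2(d[1],d[0]),np.linalg.norm(d))
u=np.array([np.cos(.277),np.sin(.277),0]);g=P-u*.048;g[2]=.005;print(g);goto(g,.277+np.pi/2)
g=M+u*.027;g[2]=.005;print(g);goto(g,.277+np.pi/2)
E
```

```text
[ 0.38686039 -0.32137512  0.028     ] [ 0.33048634 -0.36461758  0.025     ] [ 0.31562169 -0.31315526  0.025     ] 0.053566105698402415
0.26784959728830776 0.06623366773091736
[ 0.34069014 -0.33450174  0.005     ]
shift [1.06 0.27 5.26] twist 0.001 cur y 1.849 j6 -1.04 t 3.6
[ 0.34902478 -0.3315027   0.005     ]
shift [0.17 0.33 5.27] twist 0.001 cur y 1.849 j6 -1.04 t 3.6
```

Request:
{"op": "send_rows", "data": {
  "motion": "-1 0.6 0.3 3 0; -1 0.6 0.3 5.2 0; -1 0.6 0.3 5.2 0; -0.3 0.6 0.3 5.2 0; 0 0.6 0.3 5.2 0"
}}

```text
clock: 4.1
eef_pos: [0.3447, -0.3334, 0.0056]
tool_rot: [-0.138, 0.99, -0.002, 0.002]
ft_force: [-1.7, 1.0, 11.3]
grip_width: 0.0592
grasp_force: 8.8
```

Request:
{"op": "send_rows", "data": {
  "motion": "0.5 0 0 0 0; 1 0 0 0 0; 1 0 0 0 0; 1 0 0 0 0; 1 0 0 0 0"
}}

```text
clock: 4.6
eef_pos: [0.3451, -0.3339, 0.0069]
tool_rot: [-0.138, 0.99, -0.003, 0.002]
ft_force: [-1.0, 1.6, 14.2]
grip_width: 0.0279
grasp_force: 59.3
```

Request:
{"op": "send_rows", "data": {
  "motion": "1 0 0 0 0; 1 0 0 0 0; 1 0 0 -2 0; 1 0 0 -4 0; 1 0 0 -5 0"
}}

```text
clock: 5.1
eef_pos: [0.3442, -0.3332, 0.0559]
tool_rot: [-0.138, 0.99, -0.002, 0.001]
ft_force: [0.7, 0.8, -1.7]
grip_width: 0.0279
grasp_force: 59.9
```

```bash
python3 - <<'E'
from h import *
im=vision.camera("wrist");cv2.imwrite("pics/w3.png",cv2.cvtColor(im,cv2.COLOR_RGB2BGR))
o=bot.get_obs();print(o["eef_pos"],o["grip_width"],o["grasp_force"])
E
```

```text
[ 0.34469164 -0.33371377  0.05672223] 0.02831458847938581 59.88472044467926
```

View pics/w3.png

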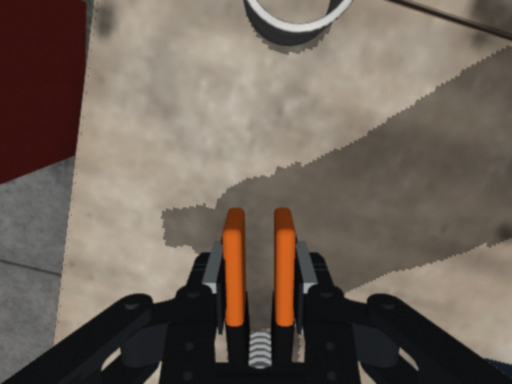

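Request:
{"op": "send_rows", "data": {
  "motion": "1 1 0 -5 0; 1 2 0 -10 0; 1 2 0 -15 0; 1 2 0 -20 0; 1 2 0 -26 0"
}}

```text
clock: 5.65
eef_pos: [0.3231, -0.337, 0.3031]
tool_rot: [-0.138, 0.99, -0.0, 0.0]
ft_force: [0.5, -0.7, -2.1]
grip_width: 0.0277
grasp_force: 59.9
```

```bash
python3 - <<'E'
from h import *
c=lambda u,v,z:onz("scene",170+u/2,90+v/2,z)
q=[c(101,127,.012),c(130,144,.012),c(147,124,.012),c(118,107,.012)]
s=lambda u,v,z:onz("side",140+(u-460)/1.6,70+v/1.6,z)
q2=[s(649,327,.012),s(663,304,.012),s(697,326,.012),s(682,350,.012)]
for Q in(q,q2):
    print(np.mean(Q,0));
    for i in range(4):
        e=Q[(i+1)%4]-Q[i];print(Q[i].round(3),np.linalg.norm(e[:2]).round(3),np.degrees(np.arctan2(e[1],e[0])).round())
print(bot.get_obs()["eef_pos"],bot.get_obs()["grip_width"])
goto([.38,0,.32],1.9);goto([.56,.25,.32],1.9)
E
```

```text
[0.50832248 0.23826077 0.012     ]
[0.481 0.266 0.012] 0.066 -92.0
[0.479 0.201 0.012] 0.056 9.0
[0.535 0.209 0.012] 0.067 87.0
[0.538 0.277 0.012] 0.058 -170.0
[0.50896589 0.24329127 0.012     ]
[0.537 0.215 0.012] 0.048 -167.0
[0.49  0.204 0.012] 0.07 99.0
[0.48  0.273 0.012] 0.05 11.0
[0.528 0.282 0.012] 0.068 -82.0
[ 0.32307733 -0.33702299  0.30308626] 0.0276799238196133
shift [-14.68  30.87  -1.7 ] twist -0.053 cur y 1.847 j6 -1.08 t 5.65
shift [-38.83  50.    -1.7 ] twist -0.053 cur y 1.847 j6 -1.08 t 5.65
```

Request:
{"op": "send_rows", "data": {
  "motion": "1 0 5 0 0; 1 -1 10 -1 0; 1 -2.5 15 -1.7 0; 1 -5 19 -1.7 0; 1 -8 23 -1.7 0.03"
}}

```text
clock: 6.15
eef_pos: [0.3365, -0.0941, 0.3187]
tool_rot: [-0.122, 0.993, -0.0, 0.001]
ft_force: [2.0, -0.6, -0.8]
grip_width: 0.0278
grasp_force: 60.1
```

Request:
{"op": "send_rows", "data": {
  "motion": "1 -2.5 4 0 0.02; 1 -5 8 0 0.04; 1 -8 12 0 0.06; 1 -11 16 0 0.08; 1 -14 19 0 0.1"
}}

```text
clock: 6.65
eef_pos: [0.4263, 0.1255, 0.318]
tool_rot: [-0.074, 0.997, 0.0, 0.0]
ft_force: [1.2, -0.6, -1.1]
grip_width: 0.0277
grasp_force: 60.1
```

```bash
python3 - <<'E'
from h import *
print(bot.get_obs()["eef_pos"],bot.get_obs()["grip_width"])
goto([.56,.25,.32],1.72)
E
```

```text
[0.42633527 0.12546249 0.31804313] 0.027749350322300526
shift [-15.06  10.34  -0.19] twist -0.001 cur y 1.719 j6 0.14 t 6.65
```

Request:
{"op": "send_rows", "data": {
  "motion": "1 -4 3 0 0; 1 -8 6 0 0; 1 -12 9 0 0; 1 -15 10.3 0 0; 1 -15 10.3 0 0"
}}

```text
clock: 7.15
eef_pos: [0.562, 0.2492, 0.3136]
tool_rot: [-0.074, 0.997, -0.001, -0.002]
ft_force: [0.4, 0.4, -2.4]
grip_width: 0.0278
grasp_force: 60.1
```

```bash
python3 - <<'E'
from h import *
im=vision.camera("wrist");cv2.imwrite("pics/w4.png",cv2.cvtColor(im,cv2.COLOR_RGB2BGR))
o=bot.get_obs();print(o["eef_pos"],o["tool_rot"],boxes_of("wrist","brown_stand"))
E
```

```text
[0.56040314 0.24774348 0.31471839] [-7.40645687e-02  9.97250685e-01 -7.95734974e-04 -2.20858912e-03] [{'rect': [260.9, 106.7, 60.9, 63.3], 'conf': 0.84}]
```

View pics/w4.png

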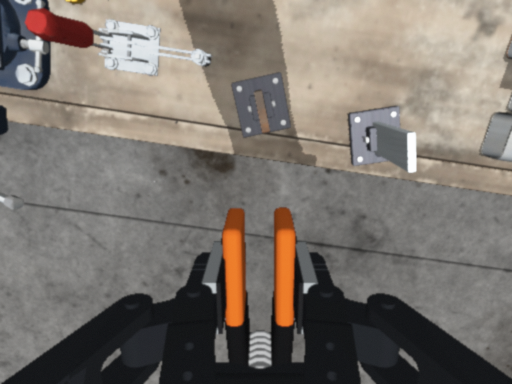

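```bash
python3 - <<'E'
import cv2
im=cv2.imread("pics/w4.png")[62:147,220:305];cv2.imwrite("pics/w4c.png",cv2.resize(im,None,fx=7,fy=7,interpolation=cv2.INTER_CUBIC))
E
```

```text
(no output)
```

View pics/w4c.png

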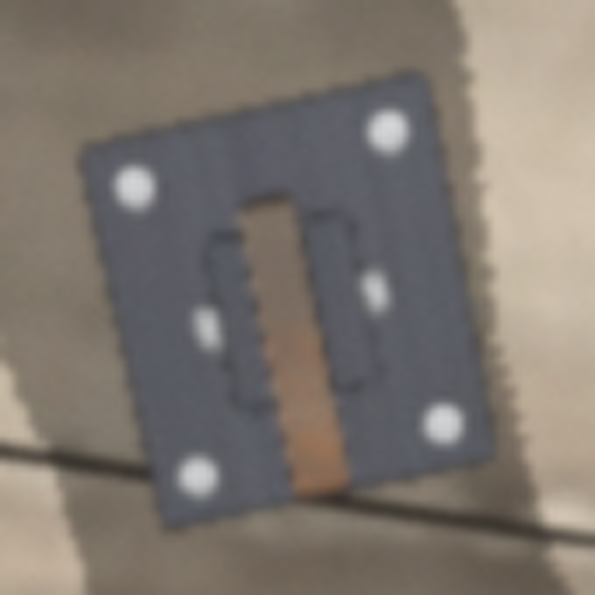

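```bash
python3 - <<'E'
from h import *
mT=pose("wrist");W=lambda u,v,z:onz("wrist",220+u/7,62+v/7,z,mT)
Q=[W(82,150,.012),W(425,75,.012),W(492,460,.012),W(165,528,.012)]
for i in range(4):
    e=Q[(i+1)%4]-Q[i];print(Q[i].round(4),np.linalg.norm(e[:2]).round(4),np.degrees(np.arctan2(e[1],e[0])).round(1))
C=np.mean(Q,0);d=(Q[2]-Q[1]+Q[3]-Q[0]);a=np.arctan2(d[1],d[0]);print(C,a)
a1=W(268,200,.122);b1=W(320,490,.122);print("top face?",a1,b1,np.arctan2(*(b1-a1)[1::-1]),np.linalg.norm(b1-a1))
u=np.array([np.cos(a),np.sin(a),0])
for s in(-.02,.02):
  for z in(.012,.122):
    p=C+u*s;p[2]=z;q=proj("wrist",p,mT);print(s,z,(q-[220,62])*7)
o=bot.get_obs()["eef_pos"];zz=o[2]+.014+.01
P=onz("wrist",260,345,zz);E1=onz("wrist",235,210,o[2]+.02);E2=onz("wrist",284,210,o[2]+.02);print("pin rel",P-o,"ends",E1-o,E2-o)
print("cam",mT[1][:3,3])
E
```

```text
[0.4862 0.2    0.012 ] 0.0625 110.2
[0.4646 0.2586 0.012 ] 0.0689 20.0
[0.5293 0.2822 0.012 ] 0.0623 -69.8
[0.5508 0.2238 0.012 ] 0.0689 -159.8
[0.50771421 0.24113272 0.012     ] 0.35118891038640015
top face? [0.48814633 0.23449296 0.122     ] [0.52571575 0.24750319 0.122     ] 0.3333734979504856 0.039758366469119705
-0.02 0.012 [269.04277937 195.68225024]
-0.02 0.122 [265.39190026 205.71717596]
0.02 0.012 [312.60680728 417.04649752]
0.02 0.122 [322.72532076 496.04479866]
pin rel [0.02860744 0.00445318 0.024     ] ends [-0.0293936  -0.01406898  0.02      ] [-0.03222108  0.00464697  0.02      ]
cam [0.48338569 0.23546235 0.45927984]
```

```bash
python3 - <<'E'
from h import *
goto([.347,.182,.30],.351+np.pi/2)
E
```

```text
shift [21.97 -3.29  1.69] twist -0.204 cur y 1.718 j6 0.27 t 7.25
```

Request:
{"op": "send_rows", "data": {
  "motion": "1 4.5 -0.6 0.3 -0.05; 1 9 -1.2 0.6 -0.1; 1 13.5 -2 1 -0.15; 1 18 -2.6 1.4 -0.2; 1 22 -3.3 1.7 -0.2"
}}

```text
clock: 7.75
eef_pos: [0.3434, 0.1798, 0.3013]
tool_rot: [-0.173, 0.985, 0.0, 0.0]
ft_force: [-0.2, 0.6, -0.9]
grip_width: 0.0281
grasp_force: 60.1
```

Request:
{"op": "send_rows", "data": {
  "motion": "1 0 0 4 0; 1 0 0 8 0; 1 0 0 12 0; 1 0 0 12 0"
}}

```text
clock: 8.15
eef_pos: [0.3416, 0.1785, 0.1773]
tool_rot: [-0.172, 0.985, -0.002, -0.005]
ft_force: [-1.0, -0.5, -2.1]
grip_width: 0.0285
grasp_force: 60.1
```

```bash
python3 - <<'E'
from h import *
o=bot.get_obs();print(o["eef_pos"],o["grip_width"])
goto([.347,.182,.068],.351+np.pi/2);goto([.4035,.203,.068],.351+np.pi/2)
for c in("scene","side"):
    im=vision.camera(c);cv2.imwrite(f"pics/{c}5.png",cv2.cvtColor(im,cv2.COLOR_RGB2BGR))
a=cv2.imread("pics/scene5.png")[60:220,140:300];b=cv2.imread("pics/side5.png")[190:350,210:370]
cv2.imwrite("pics/c5.png",cv2.resize(np.hstack([a,b]),None,fx=2.5,fy=2.5,interpolation=cv2.INTER_CUBIC))
E
```

```text
[0.3415546  0.17852987 0.17728815] 0.02846999238694695
shift [-0.74  0.16 10.92] twist -0.005 cur y 1.917 j6 0.14 t 8.15
shift [-6.76  0.22 10.86] twist -0.005 cur y 1.917 j6 0.14 t 8.15
```

View pics/c5.png

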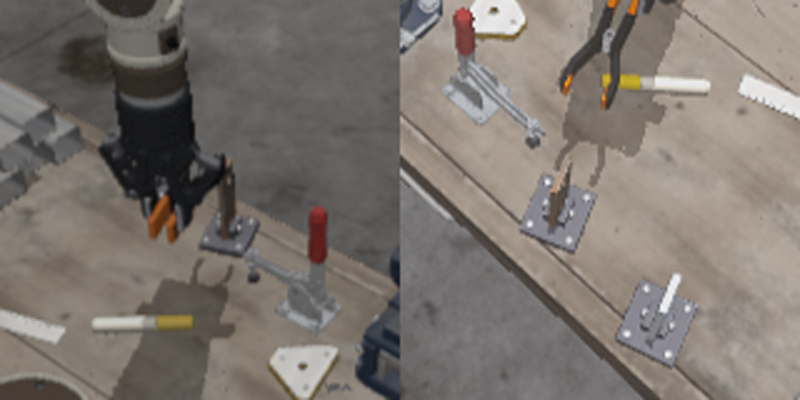

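```bash
python3 - <<'E'
from h import *
o=bot.get_obs();r=R.from_quat(o["tool_rot"]).as_matrix()
for z in(.185,.198):
    A=onz("side",276.8,224,z);B=onz("side",293.2,229.2,z);M=(A+B)/2
    print(A,B,np.linalg.norm(A-B),"tool frame cm",(r.T@(A-o["eef_pos"])*100).round(2),(r.T@(B-o["eef_pos"])*100).round(2))
E
```

```text
[0.45643049 0.20110413 0.185     ] [0.43951392 0.23932801 0.185     ] 0.041799950682245575 tool frame cm [-11.05  -1.85  -0.29] [-10.76   2.32  -0.29]
[0.46147575 0.20498105 0.198     ] [0.44480064 0.24265935 0.198     ] 0.04120331768031784 tool frame cm [-11.66  -1.66  -1.59] [-11.37   2.45  -1.59]
```

Request:
{"op": "send_rows", "data": {
  "motion": "1 -0.5 0 4 0; 1 -0.7 0.1 8 0; 1 -0.7 0.1 10.9 0; 1 -0.7 0.1 10.9 0"
}}

```text
clock: 8.65
eef_pos: [0.3523, 0.1845, 0.0715]
tool_rot: [-0.172, 0.985, -0.0, -0.001]
ft_force: [-0.0, -0.6, -0.8]
grip_width: 0.0277
grasp_force: 60.1
```

Request:
{"op": "send_rows", "data": {
  "motion": "1 -1.5 0 0 0; 1 -3 0 0 0; 1 -4 0 0 0; 1 -4 0 0 0"
}}

```text
clock: 9.05
eef_pos: [0.3941, 0.2001, 0.0747]
tool_rot: [-0.172, 0.985, 0.001, 0.003]
ft_force: [0.9, 0.0, -1.6]
grip_width: 0.0277
grasp_force: 60.1
```

```bash
python3 - <<'E'
from h import *
o=bot.get_obs();print(o["eef_pos"],o["grip_width"],o["ft_force"])
goto([.4035,.203,.068],.351+np.pi/2)
for c in("scene","side"):
    im=vision.camera(c);cv2.imwrite(f"pics/{c}6.png",cv2.cvtColor(im,cv2.COLOR_RGB2BGR))
a=cv2.imread("pics/scene6.png")[90:180,185:275];b=cv2.imread("pics/side6.png")[215:305,230:320]
cv2.imwrite("pics/c6.png",cv2.resize(np.hstack([a,b]),None,fx=4.4,fy=4.4,interpolation=cv2.INTER_CUBIC))
E
```

```text
[0.39407488 0.20012951 0.07470653] 0.027672669087011638 [ 0.92680517  0.01422256 -1.55082047]
shift [-0.98 -0.05  0.68] twist -0.004 cur y 1.917 j6 0.12 t 9.05
```

View pics/c6.png

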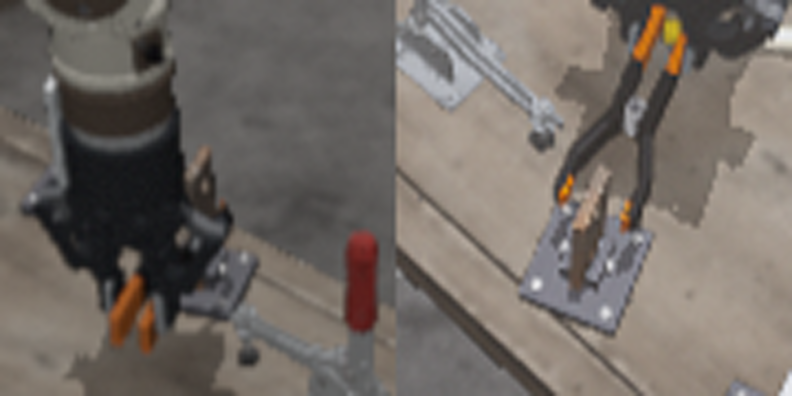

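```bash
python3 - <<'E'
from h import *
C=np.array([.5077,.2411,0]);a=.351;Rm=np.array([[np.cos(a),np.sin(a)],[-np.sin(a),np.cos(a)]])
S=lambda u,v,z:Rm@(onz("side",230+(u-396)/4.4,215+v/4.4,z)-C)[:2]
for z in(.082,.096):print(S(566,188,z).round(4),S(627,214,z).round(4),"pin",S(633,115,z).round(4))
print("bar top",S(602,175,.122).round(4), "top far",S(577,250,.122))
E
```

```text
[-0.0113 -0.0181] [-0.0105  0.0209] pin [-0.0705  0.0011]
[-0.0061 -0.0163] [-0.0053  0.0222] pin [-0.0646  0.0026]
bar top [-0.0119  0.0029] top far [0.03500025 0.0067946 ]
```

Request:
{"op": "send_rows", "data": {
  "motion": "1 -0.5 0 0.3 0; 1 -0.9 0 0.5 0; 1 -0.9 0 0.5 0; 1 -0.9 0 0.5 0; 1 -0.9 0 0.5 0"
}}

```text
clock: 9.65
eef_pos: [0.3989, 0.2016, 0.0669]
tool_rot: [-0.173, 0.985, -0.0, -0.0]
ft_force: [-0.1, 0.3, -1.5]
grip_width: 0.0281
grasp_force: 60.1
```

Request:
{"op": "send_rows", "data": {
  "motion": "1 0 0 0 0; 1 0 0 0 0; 1 0 0 0 0; 1 0 0 0 0"
}}

```text
clock: 10.05
eef_pos: [0.3992, 0.2017, 0.0671]
tool_rot: [-0.173, 0.985, 0.0, 0.0]
ft_force: [0.4, 0.9, -0.9]
grip_width: 0.0278
grasp_force: 60.1
```

```bash
python3 - <<'E'
from h import *
o=bot.get_obs();print(o["eef_pos"],o["grip_width"],o["ft_force"],abs(o["joint_vel"]).max())
goto([.4035,.203,.068],.351+np.pi/2)
im=vision.camera("side");b=cv2.cvtColor(im,cv2.COLOR_RGB2BGR)[215:305,230:320]
cv2.imwrite("pics/c7.png",cv2.resize(b,None,fx=6,fy=6,interpolation=cv2.INTER_CUBIC))
E
```

```text
[0.39921269 0.20172116 0.06710352] 0.027836884497875712 [ 0.38525358  0.90997072 -0.94239791] 0.0007768398332167901
shift [-0.45 -0.03 -0.09] twist -0.004 cur y 1.918 j6 0.12 t 10.05
```

View pics/c7.png

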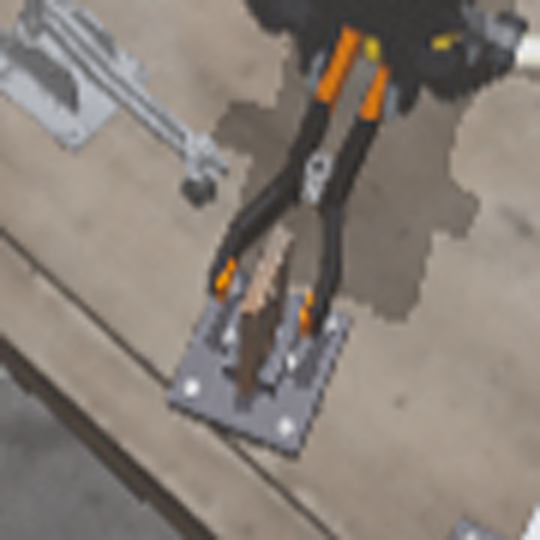

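Request:
{"op": "send_rows", "data": {
  "motion": "1 -0.3 0 0 0; 1 -0.5 0 0 0; 1 -0.5 0 0 0; 1 -0.5 0 0 0; 1 -0.5 0 0 0"
}}

```text
clock: 10.6
eef_pos: [0.4038, 0.2034, 0.067]
tool_rot: [-0.173, 0.985, -0.0, -0.0]
ft_force: [0.3, -0.8, -0.7]
grip_width: 0.0279
grasp_force: 60.1
```

Request:
{"op": "send_rows", "data": {
  "motion": "1 0 0 0 0; 1 0 0 0 0; 1 0 0 0 0"
}}

```text
clock: 10.9
eef_pos: [0.4039, 0.2034, 0.0671]
tool_rot: [-0.173, 0.985, -0.0, -0.0]
ft_force: [0.4, -0.2, -1.3]
grip_width: 0.0279
grasp_force: 60.1
```

```bash
python3 - <<'E'
from h import *
o=bot.get_obs();print(o["ft_force"],o["grip_width"],o["eef_pos"]);goto([.4035,.203,.068],.351+np.pi/2)
C=np.array([.5077,.2411,0]);d=o["eef_pos"]-C;print(d@[np.cos(.351),np.sin(.351),0])
im=vision.camera("side");print([(x["conf"],x["rect"]) for t in("jaw_tip_left","brown_stand") for x in boxes_of("side",t)])
print(workorder.job_done())
E
```

```text
[ 0.39382677 -0.24805607 -1.26856752] 0.027865591421144028 [0.40386947 0.2033836  0.06706802]
shift [ 0.05 -0.02 -0.09] twist -0.004 cur y 1.918 j6 0.12 t 10.9
-0.110468203274855
[(0.69, [271.0, 272.2, 30.7, 38.4]), (0.63, [280.6, 246.9, 31.2, 50.5]), (0.89, [270.9, 272.2, 26.1, 40.9])]
the job is handed in; nothing more can be done
None
```

I handed the job in at about 11 s with the clamp held wide open off the bench and its jaws either side of the brown bar's near edge; the last picture, 5 mm before the final position, showed no contact, but no verdict came back.

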